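# Draw a drill jig's locating pin to its groove and hold it

### The job

Free the drilled strip in the drill jig: turn its locating pin by the flat grip until the pin's side arm is well out from under the keeper, and only then draw the pin straight up until the groove near its foot stands just clear of the bore (by less than 10 mm), its foot still inside. Do not drag, tip or lift the jig, which stands loose on the bench, and leave the small things round it alone. Finish while holding the pin there with the gripper: do not let go.

Things in the scene. Friction and masses are not known exactly. Their poses are not given: they have to be found in the camera images.
- jig: drill jig standing loose on the bench, about 2 kg: grey base plate 104 x 124 x 10 mm (x, y, z), in its middle a square grey tower 56 x 56 mm, 64 mm high; the ends of an aluminium strip stick out of the tower's -x and +x faces. Origin: centre of the underside, on the bore's axis; z up. It starts turned up to 0.7 rad either way.
- jig_keeper (a point): inner end of the underside of the keeper's lip, at jig y = +24 mm, z = 79 mm. The keeper is on the jig's +y side: a steel upright 20 mm wide (x) at y = 44 to 52 mm, with a lip 16 mm wide (x), z = 79 to 85 mm, reaching back over the tower from there to y = 24 mm. Axes as the jig's.
- jig_mouth (a point): centre of the bore's mouth on top of the tower, 64 mm above the bench. The bore is vertical, 17.2 mm in diameter, 50 mm deep with a solid floor. Axes as the jig's.
- pin_grip (a point): centre of the flat grip at the top of the steel locating pin: 14 mm thick along the pin's x, 34 mm wide along the pin's y, 38 mm high, centre 111 mm above the pin's tip, so 125 mm above the bench when the pin is home. The top of the keeper is 21 mm below the grip's underside. Axes are the pin's: z up along the pin, y along the side arm.
- pin_arm (a point): outer end of the pin's side arm: an 8 mm round bar along the pin's +y, 37 mm out from the pin's axis, 58 mm above the tip. It starts under the keeper's lip (within 0.15 rad of the jig's +y), 3 mm of air above it. Turned 0.6 rad or more from the jig's +y about the vertical, either way, it is clear of the lip; 0.7 to 1.2 rad is well clear.
- pin_tip (a point): centre of the pin's flat foot. The pin is a steel rod 16 mm in diameter, 0.2 to 0.33 kg, loose in the bore; home, the tip stands on the bore's floor 14 mm above the bench, 50 mm below the mouth. Once the arm is clear only weight and friction hold it down. Axes as the pin's.
- pin_groove (a point): lower edge, on the pin's axis, of the shallow dark groove round the pin, 20 mm above the tip (the groove is 5 mm high). It comes level with the bore's mouth when the pin is drawn up 30 mm from home; draw it 35 mm, and 15 mm of the pin are still in the bore.
- tin: bystander: small round closed tin, 36 mm across, 18 mm high, beside the jig on the robot's side; leave alone. Origin: centre of the underside.
- card_box: bystander: white card box 38 x 54 x 28 mm beside the jig on the robot's side; leave alone. Origin: centre of the underside.
- wick_reel: bystander: small reel 43 x 48 x 30 mm on the jig's -y side; leave alone. Origin: centre of the underside.
Not all that is in view belongs to the job. Leave any green or yellow look-alike of the part that bears pin_grip alone. Leave any brown look-alike of the jig alone.

How it is judged:
By the outcome, as a careful person would: the job done as asked, in the order asked, and still so for the second after the job is handed in, while the arm keeps its last pose, push and grip.
It also fails if it takes over 38 s, if anything falls off the work surface, if the arm or the gripper's body presses on something with over 40 N, if the wrist force passes 120 N, or if a joint passes its speed limit or range.

### The arm

A 6-joint arm with a two-finger parallel gripper is mounted at the origin on a cart in front of the work surface, level with it; the furniture and walls round the work are solid. World frame = base frame: x ahead of the robot, y to its left, z up, the work surface at z = 0. Lengths are in mm, angles in rad, forces in N, time in s.
With the tool pointing down it reaches from about 300 to 775 mm from the base axis. Payload 14.6 kg.
Tool frame: the origin (TCP) lies on the centre line of the jaws, within the pads' length; the fingertips stand 19 mm ahead of it and the grasp point (between the pads) is the TCP (bot.tip_reach is the distance from the TCP to the fingertips, in mm); y points along the fingers, x is the direction in which the jaws open and shut, and the axes are right-handed (so a half turn about y gives the same grasp; the last joint's range is limited). The gripper opens to 85 mm and grips with 20 to 120 N. Pads are 22 mm wide; open, the fingers measure 114 mm over their backs; the gripper's body (76 mm by 85 mm) begins 54 mm behind the grasp point. The pads swing forward as they close: fully open they stand 13 mm farther back than shut.
Start: joints at [1.075, 0.3, 1.521, -0, 1.321, -0.067], TCP at [228.675, 500.197, 250.281] pointing down, gripper open.
Joint ranges: [-3.03, 3.03], [-0.79, 2.21], [0.23, 2.52], [-1.04, 4.18], [0, 3.07], [-2.55, 2.55]. Speed limits (rad/s): [2.22, 2.22, 2.57, 3.14, 3.14, 3.14].

### API

Orientations are given as a unit quaternion [w, x, y, z].
In Python, from rig import bot gives the robot as it stands. Calls block until the motion is done:
- bot.move_to(position, orientation): joint-space move of the TCP to a pose.
- bot.servo_line(position, attitude=None, speed=150, until_force=None): straight line of the TCP; attitude=None keeps the orientation; speed is the mean speed in mm/s. With until_force (N) it stops when the force on the tool has changed by that much, and returns True; else False.
- bot.move_joints(angles): joint-space move.
- bot.move_gripper(opening, grip_force=None): finger opening in mm; grip_force is the grip in N (None keeps the last); returns when the fingers have stopped.
- bot.dwell(seconds).
- bot.ik(position, orientation): joint angles nearest the present ones, or None.
- bot.read_state(): the state.
- bot.read_camera(name): name is "scene" or "top"; returns a dict with "image" (420x560x3 uint8, blue, green, red), "depth" (420x560 float32, mm along the optical axis (not along the pixel's ray), 0 where there is no reading), "fovy" (degrees; the focal length in pixels is half the picture's height over the tangent of half this angle, whatever the lens; pixels are square), "cx", "cy" (the principal point, pixels), "eye" and "attitude" of the camera in the world. Camera axes: x right, y down, z forward; pixel columns grow to the right and rows downward; lengths in mm; the calibration is good to about 2 mm. A picture is of the moment at which its call begins.
A pose or a line that the arm cannot do raises bot.MotionError and nothing moves.
- bot.finish_job(): hands the job in, once; it reports no verdict.
The state is a dict: "clock": time; "joint_positions": joint angles; "qvel": joint speeds; "effort": joint torques, N m; "ee_pos": TCP position; "tool_rot": TCP orientation; "ft_force": force on the tool from outside, world axes, zero at the start; "moment": the same for the moment, N m; "grip_width": finger opening in mm.
Only numpy, scipy, OpenCV 4.12 (cv2) and the standard library are available. Lean on these libraries where they do the work, as an engineer would, in place of code of your own. Each camera call takes 0.05 s, during which the arm holds its last target.

## Working session

There is one attempt and no reset: what is moved stays moved. The work goes in short steps, each a Python script; the robot and the scene stay as the last script left them, time stands still between calls to the robot, and variables do not carry over. Pictures are saved under pics/ and viewed, and the job is handed in when it is done.

```bash
mkdir -p pics; ls
python3 - <<'E'
from rig import bot
import cv2,numpy as np
for n in ("scene","top"):
    c=bot.read_camera(n); np.savez(f"{n}0.npz",**c)
    cv2.imwrite(f"pics/{n}0.png",c["image"]); print(n,c["fovy"],c["cx"],c["cy"],c["eye"],c["attitude"])
s=bot.read_state();print(s["clock"],s["ee_pos"],s["tool_rot"],s["ft_force"],s["grip_width"],bot.tip_reach)
E
```

```text
pics
scene 54.63883905483622 287.78889204276726 210.59838709727467 [-103.43193576  426.48381886  458.57951007] [ 0.24546589 -0.39970216  0.74506039 -0.47420428]
top 46.65919430153681 278.4344448839348 211.33966688213897 [ 468.94000908  -16.13376991 1010.58038228] [ 0.04133785 -0.70182601  0.71081083 -0.02189496]
0.1 [228.56770846 500.05297067 249.76872818] [-0.59475338  0.59510807  0.38185145 -0.38249743] [ 0.07996919  0.41919318 -0.42728926] 85.14177994447367 19.0
```

View pics/scene0.png

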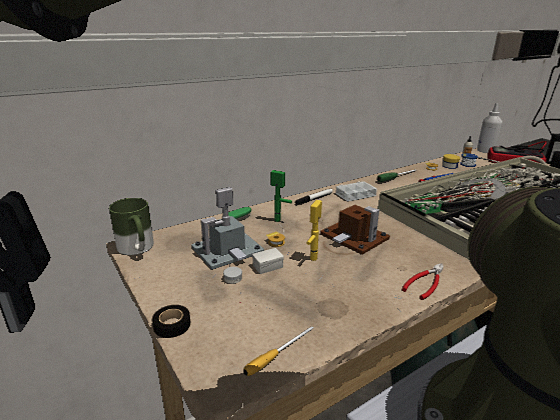

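View pics/top0.png

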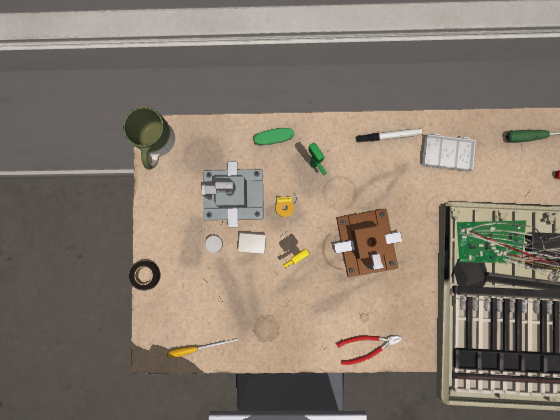

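The grey steel pin in the grey jig, at scene (225,200) and top (222,187), is the one I want. The look-alikes are the green pin at scene (278,190) / top (317,155), the yellow pin at scene (315,230) / top (296,258), and the brown jig at scene (358,225) / top (367,242). I'll check this with close crops.

```bash
cat > h.py <<'E'
import numpy as np,cv2
from scipy.spatial.transform import Rotation as R
def rot(q): return R.from_quat([q[1],q[2],q[3],q[0]]).as_matrix()
def K(c):
    f=c["image"].shape[0]/2/np.tan(np.radians(float(c["fovy"]))/2); return f,float(c["cx"]),float(c["cy"])
def ray(c,u,v):
    f,cx,cy=K(c); d=rot(c["attitude"])@np.array([(u-cx)/f,(v-cy)/f,1.]); return np.array(c["eye"]),d
def onz(c,u,v,z):
    e,d=ray(c,u,v); return e+d*(z-e[2])/d[2]
def cloud(c):
    f,cx,cy=K(c); h,w=c["depth"].shape; v,u=np.mgrid[:h,:w]; D=c["depth"]
    p=np.stack([(u-cx)/f*D,(v-cy)/f*D,D],-1); return p@rot(c["attitude"]).T+np.array(c["eye"])
def proj(c,p):
    f,cx,cy=K(c); q=rot(c["attitude"]).T@(np.array(p)-np.array(c["eye"])); return np.array([f*q[0]/q[2]+cx,f*q[1]/q[2]+cy])
def two(c1,p1,c2,p2):
    e1,d1=ray(c1,*p1);e2,d2=ray(c2,*p2)
    t=np.linalg.lstsq(np.stack([d1,-d2],1),e2-e1,rcond=None)[0]
    a=e1+d1*t[0];b=e2+d2*t[1]; return (a+b)/2,np.linalg.norm(a-b)
E
python3 - <<'E'
from h import *
a=np.load("scene0.npz");b=np.load("top0.npz")
x=cv2.resize(a["image"][180:270,180:290],None,fx=6,fy=6,interpolation=cv2.INTER_NEAREST)
y=cv2.resize(b["image"][150:235,190:285],None,fx=6,fy=6,interpolation=cv2.INTER_NEAREST)
cv2.imwrite("pics/cs.png",x);cv2.imwrite("pics/ct.png",y)
P=cloud(b)
np.set_printoptions(linewidth=250,suppress=True)
print((P[180:196,198:242:1,2]).round(0).astype(int))
E
```

```text
[[   1    1   -2    1    3    2   11   15    8   12   11   11   12    7    9   12    8   10   68   64   63   65   69   66   65   64   64   68   68   67   62   65   63   67   64   63   64   63   66   64   65   65   65   69]
 [   1   -1    3    2   -1    3    9   11   11   12   11   11    8   14    9   11   11    5   63   63   66   63   67   67   64   65   67   65   64   65   63   64   66   67   65   63   66   64   64   64   62   65   63   62]
 [   3   -2    3    1   -1    1   10   10    8   10   11   10    9   10    9   11    7  144  145  143  148  145  144  144  143  147  147  144  145  144  143  146  143  145  144   62   62   63   66   63   65   62   63   65]
 [   1    0    4   -1    1   -1   12   13   13   10   10    8    9    8   12   10   10  146  144  142  146  146  144  144  145  146  143  144  143  145  143  143  144  144  141  145   64   64   67   66   66   63   62   64]
 [   4   -2   -1    0    3    0   14    9   10    9   13   14   12   11   13   10    9  146  144  143  144  144  147  146  145  144  144  147  143  145  144  143  145  145  145  143  130   65   61   62   63  
[... 1768 characters left out ...]
  67   64   65   63   65   64]
 [   0    0   -2    4   84   84   85   85   85   85   86   87   89   86   88   87   83   89   63   64   65   65   67   64   67   64   63   63   57   82   85   85   84   77   65   60   67   64   65   67   63   63   65   62]
 [   2   -1   -3   -1   85   85   90   83   82   81   52   41   29   18   12   11    9   10   65   66   62   64   64   63   69   66   66   66   66   44   74   75   73   65   62   66   67   66   64   67   70   63   65   66]
 [   0    2    1    1   85   83   81   79   76   65   56   42   29   21   10    9   10   11   64   66   61   66   65   68 1011   69   64   64   66   62   64   64   62   65   67   66   63   66   66   64   62   63   69   65]]
```

View pics/cs.png

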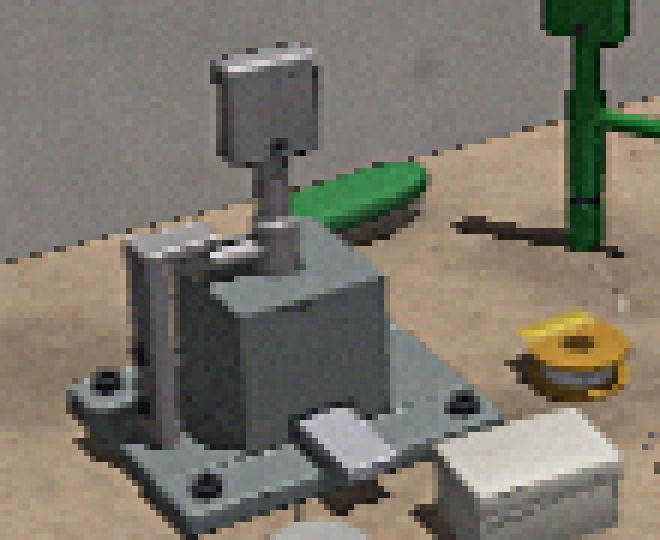

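View pics/ct.png

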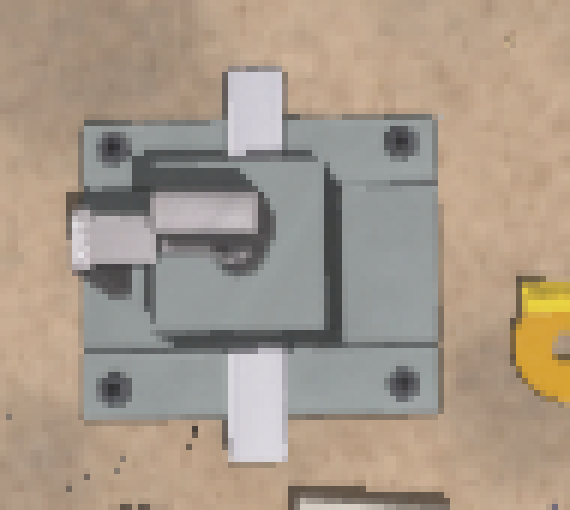

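The crops confirm it: a steel pin with its arm pointing left under the keeper of the grey jig. Next I'll measure it in both views.

Run:
```python
from h import *
np.set_printoptions(suppress=True,precision=2)
b=np.load("top0.npz");a=np.load("scene0.npz")
P=cloud(b);Q=cloud(a)
m=np.zeros(P.shape[:2],bool);m[150:235,190:285]=1
def rect(lo,hi,name):
    k=m&(P[...,2]>lo)&(P[...,2]<hi); z=np.median(P[k][:,2])
    k=cv2.morphologyEx(k.astype(np.uint8),cv2.MORPH_OPEN,np.ones((3,3)))
    cs,_=cv2.findContours(k,cv2.RETR_EXTERNAL,cv2.CHAIN_APPROX_NONE); c=max(cs,key=cv2.contourArea)[:,0]
    w=np.array([onz(b,u,v,z)[:2] for u,v in c]); r=cv2.minAreaRect(w.astype(np.float32))
    print(name,"z",z,r, "px",c.mean(0)); return r
rect(140,150,"grip");rect(57,71,"tower");rect(80,92,"keeper");rect(5,200,"all")
# scene cloud of grip
ms=np.zeros(Q.shape[:2],bool);ms[180:270,180:262]=1
k=ms&(Q[...,2]>108)&(Q[...,2]<160)&(Q[...,0]>350)&(Q[...,0]<800); print(k.sum(),np.median(Q[k],0),np.percentile(Q[k],[2,98],0))
for n,(lo,hi) in dict(front=(110,142),).items():
    k=ms&(Q[...,2]>lo)&(Q[...,2]<hi)&(Q[...,0]>350)&(Q[...,0]<800);p=Q[k];mm=np.median(p,0)
    k2=np.abs(p-mm).max(1)<25;p=p[k2];U,S,V=np.linalg.svd(p-p.mean(0),full_matrices=False);print(p.mean(0),V[2],S)
k=ms&(Q[...,2]>57)&(Q[...,2]<71); print("tower s",np.median(Q[k],0))
# two-view grip top corners: near-edge corners
# scene top rim: crop px left (218,62)/6, right (318,47)/6
for ps,pt in (((180+218/6,180+62/6),(190+258/6,150+0)),):
    pass
gc=two(a,(180+267/6,180+65/6),b,(190+205/6,150+224/6)); print("near top edge mid 2-view",gc)
```

```text
grip z 144.32890009656364 ((595.818359375, 104.8304672241211), (32.667633056640625, 10.909205436706543), 89.12104797363281) px [223.88 185.06]
tower z 64.58087918243962 ((595.6126708984375, 104.21993255615234), (55.31553649902344, 55.78347396850586), 89.70518493652344) px [229.4  190.28]
keeper z 85.30171312901592 ((595.4144897460938, 142.98377990722656), (19.470491409301758, 25.123952865600586), 0.14891621470451355) px [207.83 189.81]
all z 14.23307630006127 ((597.25244140625, 106.59623718261719), (124.6314697265625, 135.41452026367188), 89.5156478881836) px [232.98 193.8 ]
317 [589.84 108.45 129.44] [[586.96  90.21 109.2 ]
 [599.75 122.72 145.49]]
[590.15 108.08 126.13] [ 0.99 -0.12  0.02] [164.   145.05  34.15]
tower s [616.24  93.42  64.63]
near top edge mid 2-view (array([592.07, 105.02, 141.02]), np.float64(0.11644047622298972))
```

Run:
```python
from rig import bot
from h import *
np.set_printoptions(suppress=True,precision=3)
s=bot.read_state();print(rot(s["tool_rot"]))
for sx in (1,-1):
  for yaw in np.arange(-1.2,1.3,.4):
    X=np.array([np.cos(yaw),np.sin(yaw),0])*sx; Y=np.array([0,0,-1.]); M=np.stack([X,Y,np.cross(X,Y)],1)
    q=R.from_matrix(M).as_quat(); q=[q[3],*q[:3]]
    for z in (125,250):
        j=bot.ik([596,105,z],q); print(sx,round(yaw,2),z,None if j is None else np.array(j))
```

```text
[[ 0.416 -0.    -0.909]
 [ 0.909 -0.001  0.416]
 [-0.001 -1.     0.   ]]
1 -1.2 125 [ 0.114  0.545  1.48  -0.     1.116  1.314]
1 -1.2 250 [ 0.114  0.424  1.354 -0.     1.364  1.314]
1 -0.8 125 [ 0.114  0.545  1.48  -0.     1.116  0.914]
1 -0.8 250 [ 0.114  0.424  1.354 -0.     1.364  0.914]
1 -0.4 125 [ 0.114  0.545  1.48  -0.     1.116  0.514]
1 -0.4 250 [ 0.114  0.424  1.354 -0.     1.364  0.514]
1 0.0 125 [ 0.114  0.545  1.48  -0.     1.116  0.114]
1 0.0 250 [ 0.114  0.424  1.354 -0.     1.364  0.114]
1 0.4 125 [ 0.114  0.545  1.48  -0.     1.116 -0.286]
1 0.4 250 [ 0.114  0.424  1.354 -0.     1.364 -0.286]
1 0.8 125 [ 0.114  0.545  1.48  -0.     1.116 -0.686]
1 0.8 250 [ 0.114  0.424  1.354 -0.     1.364 -0.686]
1 1.2 125 [ 0.114  0.545  1.48  -0.     1.116 -1.086]
1 1.2 250 [ 0.114  0.424  1.354 -0.     1.364 -1.086]
-1 -1.2 125 [ 0.114  0.545  1.48  -0.     1.116 -1.828]
-1 -1.2 250 [ 0.114  0.424  1.354 -0.     1.364 -1.828]
-1 -0.8 125 [ 0.114  0.545  1.48  -0.     1.116 -2.228]
-1 -0.8 250 [ 0.114  0.424  1.354 -0.     1.364 -2.228]
-1 -0.4 125 None
-1 -0.4 250 None
-1 0.0 125 None
-1 0.0 250 None
-1 0.4 125 None
-1 0.4 250 None
-1 0.8 125 [ 0.114  0.545  1.48  -0.     1.116  2.455]
-1 0.8 250 [ 0.114  0.424  1.354 -0.     1.364  2.455]
-1 1.2 125 [ 0.114  0.545  1.48  -0.     1.116  2.055]
-1 1.2 250 [ 0.114  0.424  1.354 -0.     1.364  2.055]
```

Run:
```python
from h import *
np.set_printoptions(suppress=True,precision=3)
b=np.load("top0.npz");a=np.load("scene0.npz")
from scipy.optimize import least_squares
for nm,c,(r0,r1,c0,c1) in (("scene",a,(180,270,180,262)),("top",b,(150,235,190,285))):
    Q=cloud(c)[r0:r1,c0:c1].reshape(-1,3)
    p=Q[(Q[:,2]>108)&(Q[:,2]<140)&(Q[:,0]>570)&(Q[:,0]<620)&(Q[:,1]>90)&(Q[:,1]<120)]
    f=lambda t:t[0]+t[1]*(p[:,1]-105)-p[:,0]
    r=least_squares(f,[590,0],loss="soft_l1"); print(nm,len(p),r.x,"face x at y=105, yaw",-r.x[1], np.std(f(r.x)))
# base plate z~10 rect, edges (front edge -x side)
P=cloud(b);m=np.zeros(P.shape[:2],np.uint8);m[150:235,190:285]=1
img=b["image"].astype(int)
bw=((P[...,2]>5)&(m>0)&(P[...,2]<18)).astype(np.uint8)
for col in range(206,262,6):
    rows=np.where(bw[:,col])[0]; print(col,onz(b,col,rows.min()-.5,10)[:2],onz(b,col,rows.max()+.5,10)[:2])
# arm in scene: points z 66..80, y>112
Q=cloud(a)[180:270,180:262].reshape(-1,3)
p=Q[(Q[:,2]>69)&(Q[:,2]<78)&(Q[:,0]>575)&(Q[:,0]<620)&(Q[:,1]>100)&(Q[:,1]<135)]; print(len(p)); print(p[np.argsort(p[:,1])][:: max(1,len(p)//25)])
```

```text
scene 196 [589.387   0.033] face x at y=105, yaw -0.033080938761202806 1.15177632445005
top 45 [589.338   0.024] face x at y=105, yaw -0.023909008515340325 0.22837720249069227
206 [646.625 161.231] [544.027 161.04 ]
212 [648.531 148.65 ] [514.895 148.55 ]
218 [669.485 136.067] [543.69  136.112]
224 [648.118 123.507] [543.522 123.66 ]
230 [645.802 110.955] [528.87  111.255]
236 [666.726  98.33 ] [534.908  98.814]
242 [647.5    85.859] [545.089  86.349]
248 [679.006  73.141] [516.009  74.1  ]
254 [649.196  60.79 ] [544.752  61.519]
260 [648.99   48.273] [544.584  49.117]
57
[[590.229 101.964  72.867]
 [588.888 102.465  75.91 ]
 [588.426 105.072  74.489]
 [587.88  105.455  72.498]
 [588.543 107.145  77.328]
 [588.433 107.59   70.514]
 [591.18  108.587  69.599]
 [589.344 109.293  72.923]
 [591.593 110.518  72.291]
 [594.959 111.106  73.341]
 [592.322 112.158  77.082]
 [595.421 113.006  75.993]
 [593.681 113.928  74.659]
 [595.416 115.248  76.604]
 [593.65  116.178  75.288]
 [591.15  117.434  74.384]
 [592.968 119.     71.707]
 [593.808 120.56   76.418]
 [592.454 121.45   72.608]
 [594.292 122.564  76.759]
 [595.188 124.386  76.873]
 [593.07  125.759  71.215]
 [595.925 126.274  77.074]
 [592.272 127.996  76.806]
 [596.717 128.293  74.974]
 [596.188 130.714  75.867]
 [594.688 131.507  74.424]
 [593.938 134.168  73.179]
 [593.091 134.685  71.384]]
```

```bash
cat >> h.py <<'E'
def down(yaw):
    X=np.array([np.cos(yaw),np.sin(yaw),0]); Y=np.array([0,0,-1.]); M=np.stack([X,Y,np.cross(X,Y)],1)
    q=R.from_matrix(M).as_quat(); return [q[3],*q[:3]]
def yawof(s): 
    m=rot(s["tool_rot"]); return np.arctan2(m[1,0],m[0,0])
E
python3 - <<'E'
from rig import bot
from h import *
np.set_printoptions(suppress=True,precision=2)
def st(n):
    s=bot.read_state();print(n,round(s["clock"],2),s["ee_pos"],yawof(s).round(3),s["ft_force"],s["moment"],round(s["grip_width"],1))
bot.move_to([596.3,104.5,240],down(-.025));st("above")
bot.servo_line([596.3,104.5,127],speed=90);st("down")
bot.move_gripper(26,grip_force=20);st("closed26")
h1=bot.servo_line([603.5,104.5,127],speed=12,until_force=2);st(h1)
bot.servo_line([596.3,104.5,127],speed=30)
h2=bot.servo_line([589,104.5,127],speed=12,until_force=2);st(h2)
bot.servo_line([596.3,104.5,127],speed=30);st("back")
for n in("scene","top"):
    c=bot.read_camera(n);np.savez(n+"1.npz",**c)
    I=c["image"][140:280,170:350]if n=="scene" else c["image"][130:240,180:320]
    cv2.imwrite(f"pics/{n}1.png",cv2.resize(I,None,fx=4,fy=4))
E
```

```text
above 2.05 [596.1  105.44 240.1 ] -0.023 [-0.32 -0.43  0.05] [-0.03 -0.02  0.02] 85.3
down 3.46 [596.56 104.52 127.6 ] -0.025 [ 0.39 -0.39  0.19] [-0.06  0.02  0.04] 85.3
closed26 4.06 [596.31 104.49 127.03] -0.025 [ 0.69  0.05 -1.03] [-0.    0.01 -0.03] 25.8
True 4.67 [603.24 104.5  126.54] -0.025 [-0.07  0.2  -0.12] [0.04 0.08 0.01] 26.0
False 5.82 [589.03 104.47 127.03] -0.025 [ 1.11 -0.28  1.09] [ 0.07 -0.03 -0.  ] 26.1
back 6.21 [596.42 104.49 126.86] -0.025 [-0.82 -0.26 -0.11] [ 0.02  0.01 -0.01] 26.3
```

View pics/scene1.png

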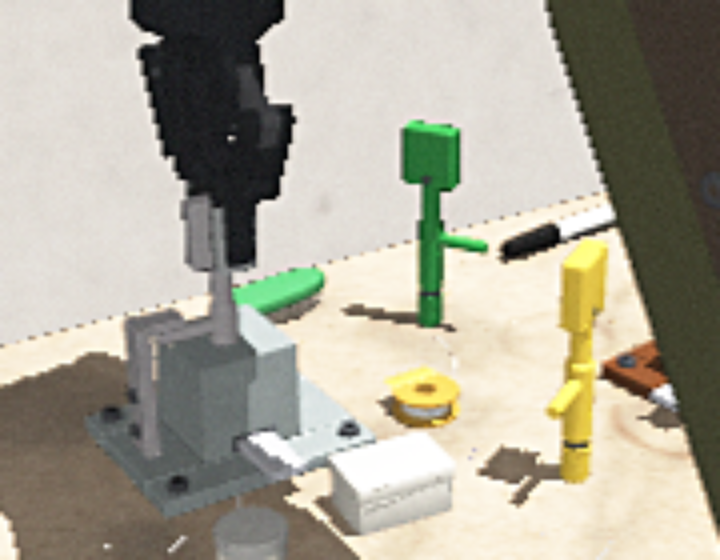

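The finger pads straddle the grey grip, seen at about (200,230) in the crop, and the jig is where it was. Probing touched on +x and not on -x, which puts the centre near x = 596. Now I'll grip gently.

Run:
```python
from rig import bot
from h import *
np.set_printoptions(suppress=True,precision=2)
def st(n):
    F=[];
    for i in range(8):
        s=bot.read_state();F.append(np.r_[s["ft_force"],s["moment"]]);bot.dwell(.02)
    print(n,round(s["clock"],2),s["ee_pos"],yawof(s).round(3),np.mean(F,0),round(s["grip_width"],1))
st("pre")
bot.move_gripper(10,grip_force=30);st("gripped")
bot.dwell(.2);st("g2")
for n in("scene","top"):
    c=bot.read_camera(n);np.savez(n+"2.npz",**c)
    I=c["image"][140:280,170:350]if n=="scene" else c["image"][130:240,180:320]
    cv2.imwrite(f"pics/{n}2.png",cv2.resize(I,None,fx=4,fy=4))
```

```text
pre 6.42 [596.24 104.5  126.98] -0.025 [ 0.03  0.01 -0.18  0.    0.01 -0.  ] 26.1
gripped 6.81 [596.27 104.5  127.09] -0.025 [-0.84  0.05  1.52 -0.01  0.24  0.01] 13.6
g2 7.14 [596.31 104.51 127.09] -0.025 [-1.5  -0.43  2.87  0.01  0.35  0.01] 13.7
```

View pics/scene2.png

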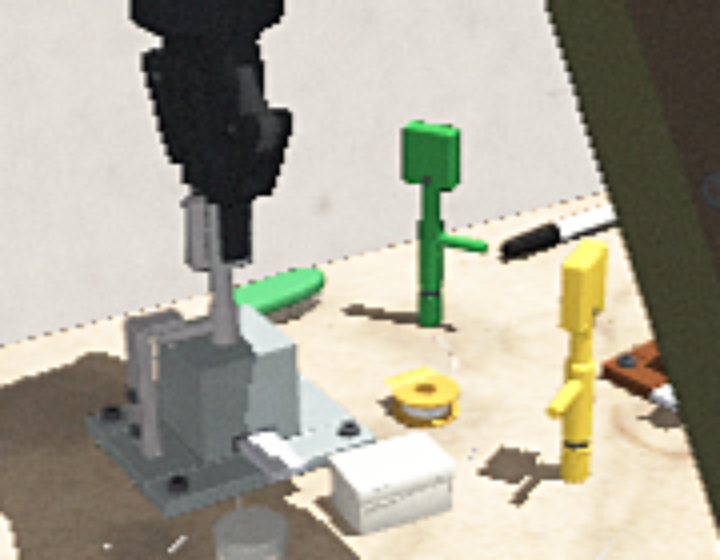

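View pics/top2.png

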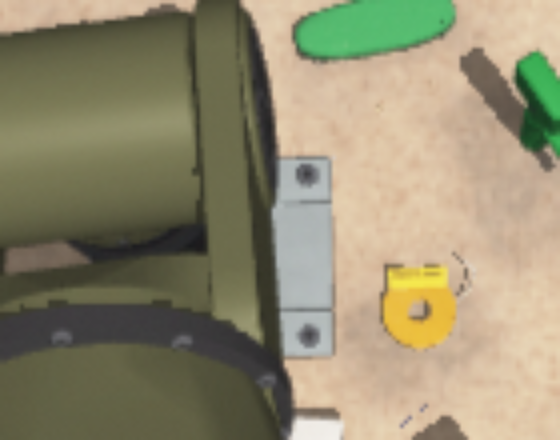

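The grip is good: width 13.7 mm, forces under 3 N, jig unmoved. Next I'll turn in small steps and watch the side force.

Run:
```python
from rig import bot
from h import *
np.set_printoptions(suppress=True,precision=2)
def st(n):
    F=[]
    for i in range(5):
        s=bot.read_state();F.append(np.r_[s["ft_force"],s["moment"]]);bot.dwell(.02)
    F=np.mean(F,0)
    print(n,round(s["clock"],2),s["ee_pos"],yawof(s).round(3),F,round(s["grip_width"],1));return F,s
F,s=st("start");p=np.array([596.3,104.5,127.])
for yaw in np.arange(.1,.94,.12):
    bot.servo_line(p,down(yaw),speed=30) if False else bot.move_joints(list(s["joint_positions"][:5])+[s["joint_positions"][5]-(yaw-yawof(s))])
    F,s=st(round(yaw,2))
    if np.hypot(*F[:2])>8: print("side force, stop");break
for n in("scene","top"):
    c=bot.read_camera(n);np.savez(n+"3.npz",**c)
    I=c["image"][140:280,170:350]if n=="scene" else c["image"][130:240,180:320]
    cv2.imwrite(f"pics/{n}3.png",cv2.resize(I,None,fx=4,fy=4))
```

```text
start 7.33 [596.32 104.52 127.07] -0.025 [-1.38 -0.05  3.    0.    0.4  -0.01] 13.7
0.1 7.66 [596.4  104.5  127.08] 0.096 [-0.12  0.05  1.84  0.02  0.01  0.02] 13.6
0.22 7.99 [596.47 104.5  127.1 ] 0.215 [ 0.43  0.28  1.51  0.02 -0.07  0.  ] 13.4
0.34 8.32 [596.47 104.51 127.09] 0.335 [-0.23  0.08  1.3   0.02 -0.09 -0.01] 13.5
0.46 8.66 [596.45 104.53 127.09] 0.455 [ 0.1   0.15  1.57  0.05 -0.08  0.01] 13.6
0.58 8.99 [596.46 104.52 127.1 ] 0.575 [ 0.29  0.22  1.75  0.02 -0.09 -0.  ] 13.5
0.7 9.32 [596.47 104.57 127.09] 0.695 [ 0.82  0.68  0.72  0.19 -0.17  0.  ] 13.7
0.82 9.66 [596.55 104.63 127.11] 0.815 [ 1.62  1.75  0.54  0.39 -0.36  0.03] 13.5
```

View pics/scene3.png

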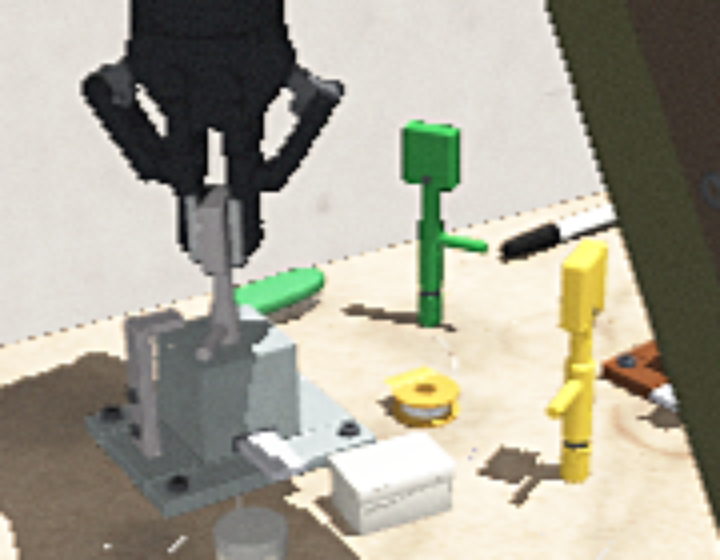

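The arm now points toward the robot, with its end at about scene pixel (221,228), clear of the lip. I'll turn a bit more, relieve the side force, then lift in stages.

Run:
```python
from rig import bot
from h import *
np.set_printoptions(suppress=True,precision=2)
a=np.load("scene3.npz");e=onz(a,170+204/4,140+352/4,72);print("arm end",e,"yaw est",np.arctan2(-(e[0]-596),e[1]-104.3))
def st(n):
    F=[]
    for i in range(5):
        s=bot.read_state();F.append(np.r_[s["ft_force"],s["moment"]]);bot.dwell(.02)
    F=np.mean(F,0)
    print(n,round(s["clock"],2),s["ee_pos"],yawof(s).round(3),F,round(s["grip_width"],1));return F,s
bot.servo_line([596.9,105.0,127.1],speed=10);F,s=st("relieved")
bot.move_joints(list(s["joint_positions"][:5])+[s["joint_positions"][5]-(.95-yawof(s))]);F,s=st("turned")
p=np.array(s["ee_pos"])
p[:2]+=np.clip(.2*F[:2],-.5,.5); bot.servo_line(p,speed=10);F,s=st("relieved2")
z0=127.1
for dz in (4,14,24):
    p[2]=z0+dz; bot.servo_line(p,speed=25);F,s=st(dz)
    if np.hypot(*F[:2])>6: print("side");break
for n in("scene","top"):
    c=bot.read_camera(n);np.savez(n+"4.npz",**c)
    I=c["image"][140:280,170:350]if n=="scene" else c["image"][130:240,180:320]
    cv2.imwrite(f"pics/{n}4.png",cv2.resize(I,None,fx=4,fy=4))
```

```text
arm end [571.27 127.12  72.  ] yaw est 0.8255280107163919
relieved 10.09 [596.81 104.88 127.1 ] 0.819 [-0.38 -0.36  2.05 -0.06  0.11 -0.01] 13.3
turned 10.43 [596.81 104.89 127.08] 0.946 [ 0.84  0.66  0.93  0.17 -0.15  0.  ] 13.9
relieved2 10.76 [596.94 104.99 127.09] 0.949 [-0.11  0.29  1.58  0.01  0.03 -0.  ] 13.3
4 11.15 [596.88 105.   130.98] 0.95 [ 0.05  0.19 -2.53  0.08 -0.11 -0.01] 13.7
14 11.78 [596.91 104.99 141.  ] 0.95 [ 0.11  0.26 -2.79  0.01 -0.07 -0.01] 13.8
24 12.42 [596.91 105.01 151.  ] 0.95 [ 0.   -0.17 -2.73 -0.01 -0.05 -0.03] 13.6
```

View pics/scene4.png

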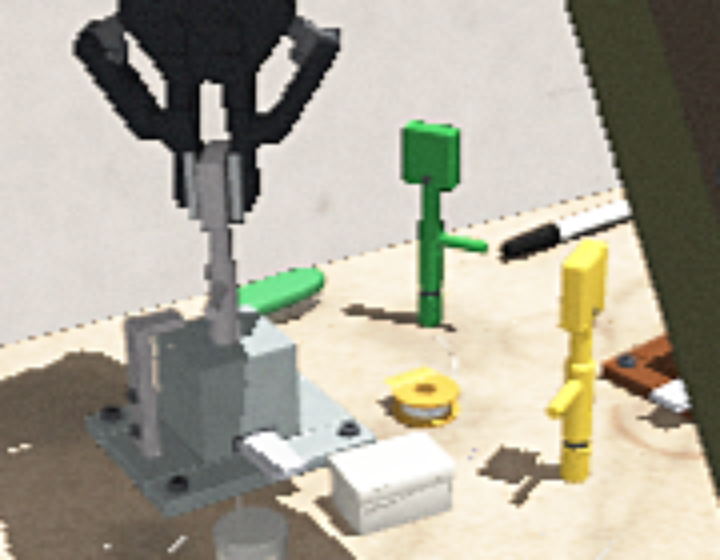

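The pin rises freely: the tool carries only about 2.7 N (the pin's weight) with no side load, and the jig hasn't moved. I'll finish the lift to 35 mm.

Run:
```python
from rig import bot
from h import *
np.set_printoptions(suppress=True,precision=2)
s=bot.read_state();p=[596.92,105.0,127.1+35]
bot.servo_line(p,speed=20);bot.dwell(.3)
s=bot.read_state();print(s["clock"],s["ee_pos"],yawof(s),s["ft_force"],s["grip_width"])
c=bot.read_camera("scene");np.savez("scene5.npz",**c)
a0=np.load("scene2.npz")
cv2.imwrite("pics/scene5.png",cv2.resize(c["image"][165:240,190:270],None,fx=8,fy=8,interpolation=cv2.INTER_NEAREST))
# grip top height from scene depth, and grey-jig shift
Q=cloud(c)
def med(c,m): 
    P=cloud(c); return np.median(P[m],0)
k=np.zeros(Q.shape[:2],bool);k[150:230,205:245]=1
sel=k&(Q[...,0]>575)&(Q[...,0]<612)&(np.abs(Q[...,1]-105)<20)&(Q[...,2]>90)&(Q[...,2]<190)
print("grip top pctl z",np.percentile(Q[sel][:,2],[1,99]))
for z in (64,69,74,79,84):print(z,proj(c,[594,112,z]), proj(c,[596.5,104.5,z]))
# jig shift by template match of plate/strip region
o=np.load("scene2.npz")["image"]; t=o[228:268,190:245]
r=cv2.matchTemplate(c["image"][218:278,180:255],t,cv2.TM_CCOEFF_NORMED); print("jig shift px",np.array(cv2.minMaxLoc(r)[3])-10,r.max())
```

```text
13.5333 [596.89 105.01 162.01] 0.9500464686433092 [ 1.12 -0.61 -2.17] 13.6217354620911
grip top pctl z [ 92.15 188.97]
64 [223.06 225.27] [225.78 223.91]
69 [222.93 223.14] [225.65 221.8 ]
74 [222.79 221.  ] [225.53 219.67]
79 [222.66 218.85] [225.4  217.53]
84 [222.53 216.69] [225.28 215.38]
jig shift px [0 0] 0.8575778
```

View pics/scene5.png

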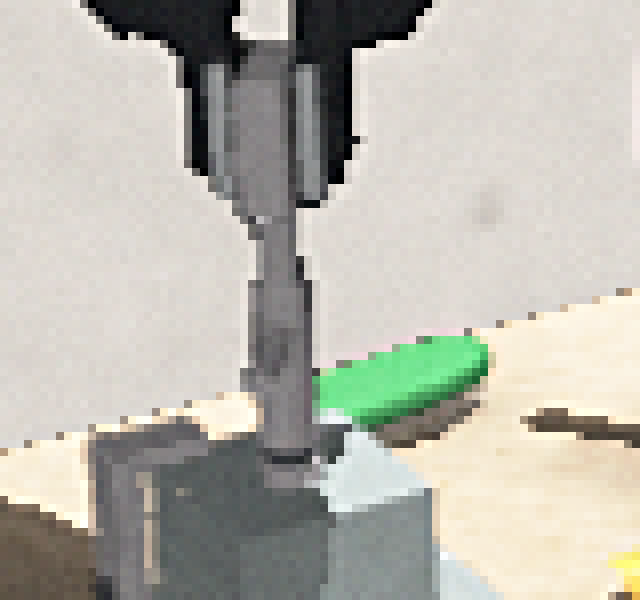

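The dark groove, at crop rows 450–463 (scene row about 222), is now visible. A short band of pin shows below it before the bore's mouth at scene row about 226. I'll do one numeric check and then hand in.

Run:
```python
from h import *
c=np.load("scene5.npz")
def zat(u,v,x):
    e,d=ray(c,u,v);return (e+d*(x-e[0])/d[0]).round(1)
# visible pin front surface ~ 8mm toward camera from axis
dirn=np.array([-103-596.,426-105.]);dirn/=np.linalg.norm(dirn);fx=596.5+8*dirn[0]
u=190+290/8
print("groove top",zat(u,165+449/8,fx),"groove low",zat(u,165+464/8,fx),"foot of visible pin",zat(u,165+487/8,fx))
g=c["image"][218:230,224:229].astype(int).sum(2)//3;print(g)
print("grip top",zat(190+265/8,165+40/8,590))
```

```text
groove top [589.2 106.4  74.2] groove low [589.2 106.7  69.9] foot of visible pin [589.2 107.   63.3]
[[129 138 126 121 110]
 [133 134 133 124 111]
 [142 142 133 126 116]
 [ 89 100  95  90  51]
 [ 47  47  49  39  64]
 [111 108 106 123 115]
 [135 137 137 122 155]
 [131 136 135 132 177]
 [101 102 102  84  90]
 [ 92  87  86  87  87]
 [ 92  87  92  85  84]
 [ 88  90  86  83  88]]
grip top [590.  106.4 186.3]
```

Run:
```python
from rig import bot
s=bot.read_state();print(s["clock"],s["ee_pos"],s["ft_force"],s["grip_width"])
print(bot.finish_job())
```

```text
13.5833 [596.90416285 104.99997481 162.02258125] [ 0.2608084  -0.22516635 -2.61627566] 13.534211580464618
the job is handed in; nothing more can be done
None
```

I gripped the grey pin by its flat grip and turned it until its side arm stood about 0.95 rad from the keeper, well clear. I then drew it straight up 35 mm and handed the job in at 13.6 s, still holding it.

**Last checks:**
- **Groove:** its lower edge is about 5–6 mm above the bore's mouth (image estimate z ≈ 70 mm against 64 mm). At a 35 mm lift, about 15 mm of the pin is still in the bore.
- **Grip and load:** the fingers stood at 13.5 mm on the grip. The tool carried only about 2.6 N, roughly the pin's weight, with side force under 0.5 N. The side force never passed about 2.5 N while I was turning or lifting.
- **Jig:** its image shifted 0 pixels between gripping and the end of the lift. The match score was only moderate (0.86). The bystanders looked untouched in the scene view.

**Checks that disagreed or failed:**
- **Grip top:** my image reading was 186 mm against the expected 179 mm. I put this down to picking the far top edge and relied on the groove reading instead.
- **Touch probing:** before gripping it showed contact on one side only, close to the sensor's roughly 1 N noise.

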